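Fetch the yellow slide case from the desk carousel, read it in and file it

ROBOT

A 6-joint arm with a two-finger parallel gripper is mounted at the origin on the work surface. World frame = base frame: x ahead of the robot, y to its left, z up, the work surface at z = 0. Lengths are in m, angles in rad, forces in N, time in s.
With the tool pointing down it reaches from about 0.35 to 0.8 m from the base axis. Payload 7.3 kg.
Tool frame: the origin (TCP) lies at the very end of the fingers, on their centre line; the grasp point (between the pads) lies 19 mm behind it; x points along the fingers, z is the direction in which the jaws open and shut, and the axes are right-handed (so a half turn about x gives the same grasp; the last joint's range is limited). The gripper opens to 85 mm and grips with 20 to 120 N. Pads are 22 mm wide; open, the fingers measure 114 mm over their backs; the gripper's body (76 mm by 85 mm) begins 54 mm behind the grasp point. The pads swing forward as they close: fully open they stand 13 mm farther back than shut.
Start: joints at [-1.253, 0.342, 1.524, -0, 1.275, -0.146], TCP at [0.235, -0.47, 0.204] pointing down, gripper open.
Joint ranges: [-2.53, 2.53], [-0.77, 2.02], [0.04, 2.7], [-1, 4.14], [0.28, 2.66], [-3.11, 3.11]. Speed limits (rad/s): [2.57, 2.57, 3.14, 3.14, 3.14, 3.14].

INTERFACE

Orientations are given as a rotation vector (axis times angle).
In Python, from plant import env gives the robot as it stands. The module is installed in compiled form; this text tells all that it offers.
- The arm moves only by the tool carry_out, never from a script. Its arguments are lists of equal length, an entry for each row: "slide": the shift along the tool's x, y, z in cm, a list of three; "rot": the turn, a rotation vector about the tool's x, y, z in degrees, a list of three; "claw": the finger opening in cm, from 0 to 8.54. In form: {"slide": [[x, y, z], ...], "rot": [[rx, ry, rz], ...], "claw": [claw, ...]}. A call has 1 to 5 rows; each row shifts and turns the commanded pose from where the row before left it, along the tool's axes as they then stand; what a row does not reach is not made up. A row lasts 1/10 s, in which the tool goes at most 50 mm and 8.59 degrees, less where a joint would pass 70% of its speed; a pose out of reach is approached as far as the arm can. A call is refused whole if a number of a shift passes 5 or a number of a turn 8.59, either way. A call with a gripper value outside its range is refused whole. The fingers move at their own pace and stop on an object; "newtons" is the grip in N (left out, the last holds). Time passes only in rows, so rows that do not move let the fingers close. It gives the time, the measured TCP pose, the force and the opening at its end, in the units of the state.
- env.state(): the state, without advancing time (a new reading comes with each control period).
- env.get_image(name): name is "scene" or "top" or "wrist"; returns a dict with "image" (420x560x3 uint8, blue, green, red), "mtx" (3x3 intrinsics, pixels), "R" (3x3) and "t" (3): a world point X has camera coordinates R X + t; the wrist camera has in their place "T_tool_cam" (4x4, takes a point from camera to tool coordinates, whose origin is the TCP and whose axes are the tool frame's). Camera axes: x right, y down, z forward; pixel columns grow to the right and rows downward; lengths in m; the calibration is good to about 2 mm. A picture is of the moment at which its call begins: read the wrist's pose just before it. There is no depth.
- env.job_done(): hands the job in, once; it reports no verdict.
The state is a dict: "clock": time; "qpos": joint angles; "dq": joint speeds; "effort": joint torques, N m; "ee_pos": TCP position; "tcp_rot": TCP orientation; "force": force on the tool from outside, world axes, zero at the start; "torque": the same for the moment, N m; "width": finger opening in m.
Only numpy, scipy, OpenCV 4.12 (cv2) and the standard library are available. Lean on these libraries where they do the work, as an engineer would, in place of code of your own. Each camera call takes 0.05 s, during which the arm holds its last target.

TASK

Turn the desk carousel (it has a red knob on top) until the yellow case faces the open side of the clear canopy, then lift that case out, stand it gently upright on the middle of the grey reader pad and let go of it. Then take it again, now by its narrow edges because only those stay free between the cartons, and file it gently, upright, fully down and centred in the gap between the two cardboard cartons on the wooden tray, its wide faces to the cartons. Leave the other cases in the carousel and do not disturb the mug.

Things in the scene. Friction and masses are not known exactly. Their poses are not given: they have to be found in the camera images.
- stand: Carousel's fixed stand, origin on the carousel's axis at desk level, its open side at -x (roughly towards the robot). Its clear canopy (underside 170, top 175 mm above the desk, 155 mm to either side) covers all from 20 mm on the open side of the axis to the far side, with a gap round the shaft. A case can be lifted only where uncovered.
- opening (a point): Where the yellow case must come: fixed point on the stand in the middle of the canopy's open side, 100 mm from the carousel's axis, 24 mm above the desk (height of the pocket floors). Its -x axis points out through the open side; the carousel's axis lies 100 mm along its +x.
- knob (a point): Centre of the red bar knob above the carousel, on its vertical axis, 208 mm above the desk. The bar is 76 mm long (its x), 16 mm wide (its y), 40 mm high (188 to 228 mm above the desk). It turns with the carousel; the pockets lie 45 degrees off the bar, the yellow case's midway between the bar's +x and +y. More than one grasp may be needed.
- rotor (a joint): Turn of the carousel (white disc 276 mm across, four pockets 90 degrees apart, centred 100 mm from the axis), rad, 0 at the start, positive anticlockwise from above, free for 6.28 either way. Friction of about 0.12 N m holds it where it is left; no detents or spring.
- case_yellow: Wanted case: rigid yellow box 56 wide (x), 32 thick (y), 140 mm tall (z), about 0.3 kg; origin at centre of underside. Stands in its pocket, x pointing away from the carousel's axis. Grey tabs as tall as the case stand against its narrow edges there: grip its broad faces (32 mm; rails 30 mm high beside them). Lift it over 140 mm to clear the pocket.
- case_blue: Blue case of the same shape, in another pocket of the carousel; stays there. Origin at the centre of its underside.
- case_white: White case of the same shape, in another pocket of the carousel; stays there. Origin at the centre of its underside.
- case_green: Green case of the same shape, in another pocket of the carousel; stays there. Origin at the centre of its underside.
- reader: Reader pad: fixed flat square grey slab 120 x 120 x 12 mm with a black top field; origin at the centre of its underside; the case stands on its top, 12 mm above the desk, turned any way.
- tray: Fixed wooden filing tray, 90 (x) by 150 (y) by 10 mm, origin at the centre of its underside. On it stand two fixed cardboard cartons, each 50 (x) by 46 mm (y), tops 155 mm above the desk, at +y and -y, leaving a gap 44 mm wide along y, open at both x ends.
- gap (a point): Middle of the gap's floor on the tray, 10 mm above the desk, axes as the tray's. The case goes in with its broad faces to the cartons, its 56 mm width along x. Its top then lies 5 mm below the carton tops, so it can be held there only by its narrow edges, which stick out 3 mm past the cartons at either end.
- mug: White mug, 80 mm across, 95 mm high, handle at its +y; bystander. Origin at the centre of its underside.
Not all that is in view belongs to the job. Of the things shaped like the reader, the grey one is meant.

How it is judged:
By the outcome, as a careful person would: the job done as asked, in the order asked, and still so for the second after the job is handed in, with the robot touching nothing.
It also fails if it takes over 72 s, if anything falls off the work surface, if the arm or the gripper's body presses on something with over 40 N, if the wrist force passes 120 N, or if a joint passes its speed limit or range.

## Working session

There is one attempt and no reset: what is moved stays moved. The work goes in short steps, Python scripts to look and compute and a tool call to move; the robot and the scene stay as the last step left them, time stands still between calls to the robot, and variables do not carry over. Pictures are saved under pics/ and viewed, and the job is handed in when it is done.

Besides the shell and the picture viewer there is one more tool, called after ">>>" as a command line: name --argument value ..., lists and objects as JSON in quotes. carry_out: Moves the arm, as the interface text tells. Its arguments: {"type":"object","properties":{"slide":{"type":"array","items":{"type":"array","items":{"type":"number"}}},"rot":{"type":"array","items":{"type":"array","items":{"type":"number"}}},"claw":{"type":"array","items":{"type":"number"}},"newtons":{"type":"number"}},"required":["slide","rot","claw"]}

```bash
mkdir -p pics; ls; python3 - <<'E'
from plant import env
import cv2,json
s=env.state();print({k:(s[k] if not hasattr(s[k],'tolist') else [round(x,4) for x in s[k].tolist()]) for k in s})
for n in ['scene','top','wrist']:
    d=env.get_image(n);cv2.imwrite(f'pics/{n}0.png',d['image'])
    print(n,{k:d[k].round(4).tolist() for k in d if k!='image'})
E
```

```text
pics
{'clock': 0.0, 'qpos': [-1.253, 0.3427, 1.525, -0.0, 1.2754, -0.146], 'dq': [-0.0004, -0.0001, -0.0016, 0.0011, 0.0014, 0.0001], 'effort': [-0.0003, -43.3682, -24.6014, -0.0002, 0.0078, 0.0], 'ee_pos': [0.2347, -0.4691, 0.2033], 'tcp_rot': [0.8621, 1.3949, -0.8605], 'force': [1.0078, -0.5993, 0.1581], 'torque': [0.0309, -0.0468, 0.019], 'width': 0.0850707659746506}
scene {'mtx': [[517.3606, 0.0, 288.5001], [0.0, 517.3606, 222.4707], [0.0, 0.0, 1.0]], 'R': [[0.6408, -0.7676, 0.0119], [-0.5955, -0.5068, -0.6233], [0.4845, 0.3923, -0.7819]], 't': [-0.3567, 0.3877, 1.1537]}
top {'mtx': [[455.55, 0.0, 282.2966], [0.0, 455.55, 208.3101], [0.0, 0.0, 1.0]], 'R': [[0.0078, -1.0, 0.0049], [-0.9898, -0.0084, -0.1422], [0.1422, -0.0037, -0.9898]], 't': [-0.0463, 0.5188, 1.2371]}
wrist {'mtx': [[362.415, 0.0, 282.9036], [0.0, 362.415, 207.7285], [0.0, 0.0, 1.0]], 'T_tool_cam': [[0.0008, -0.2868, 0.958, -0.1696], [0.0005, -0.958, -0.2868, 0.0744], [1.0, 0.0007, -0.0006, 0.0], [0.0, 0.0, 0.0, 1.0]]}
```

View pics/scene0.png

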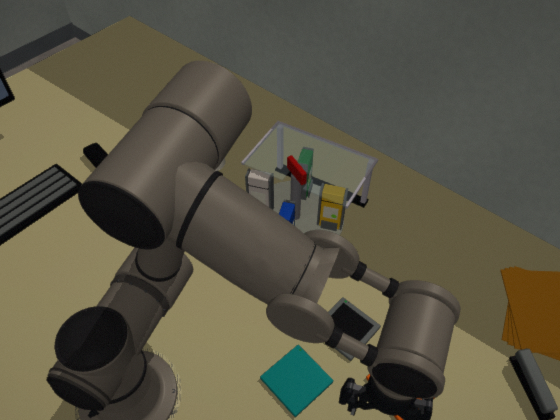

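View pics/top0.png

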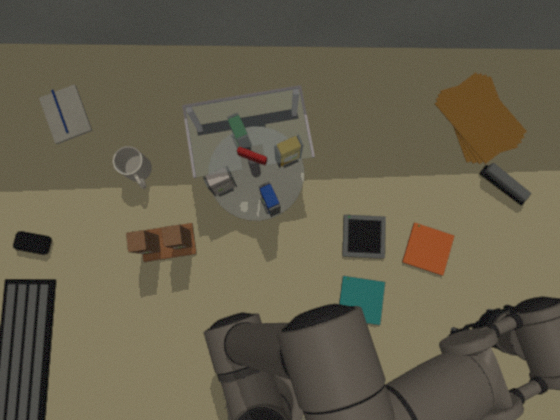

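View pics/wrist0.png

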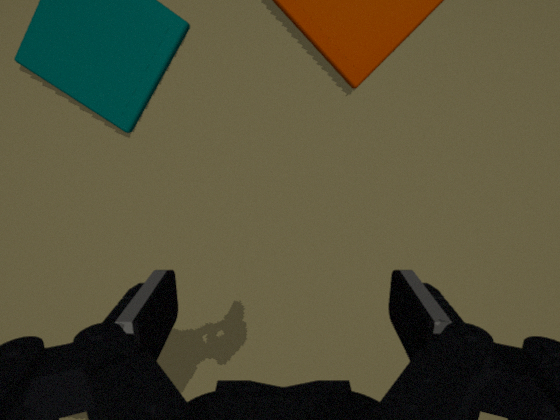

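Top view: the yellow case is at about (290,149), blue at (270,197), white at (219,180) and green at (239,127). The red knob is at (252,155). The grey reader is at (364,237), with teal (361,300) and orange (428,249) decoys. The tray with cartons is at (162,243) and the mug at (128,160). In the scene view the yellow case is at (332,203). Next I'll crop closer.

```bash
python3 - <<'E'
import cv2
im=cv2.imread('pics/top0.png')
cv2.imwrite('pics/c1.png',cv2.resize(im[80:230,170:330],None,fx=4.5,fy=4,interpolation=cv2.INTER_CUBIC)[:600,:])
a=cv2.resize(im[205:275,110:210],None,fx=4,fy=4,interpolation=cv2.INTER_CUBIC)
b=cv2.resize(im[205:275,320:420],None,fx=4,fy=4,interpolation=cv2.INTER_CUBIC)
cv2.imwrite('pics/c2.png',cv2.hconcat([a,b]))
E
```

```text
(no output)
```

View pics/c1.png

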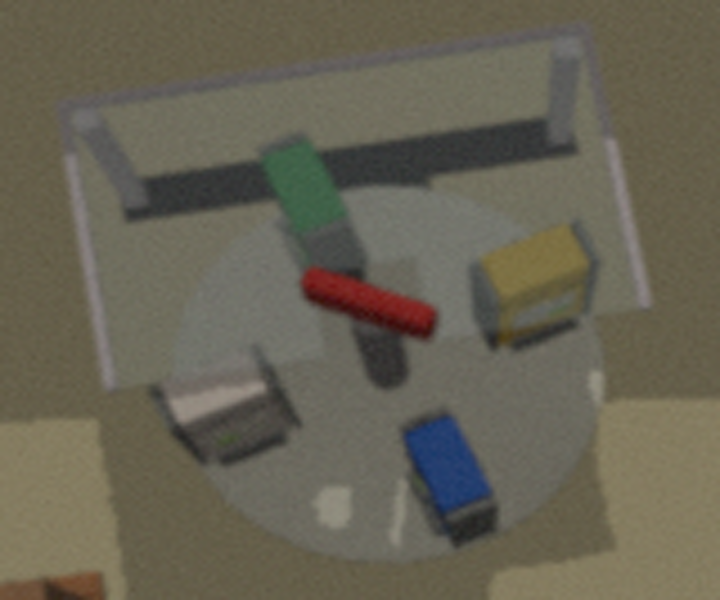

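View pics/c2.png

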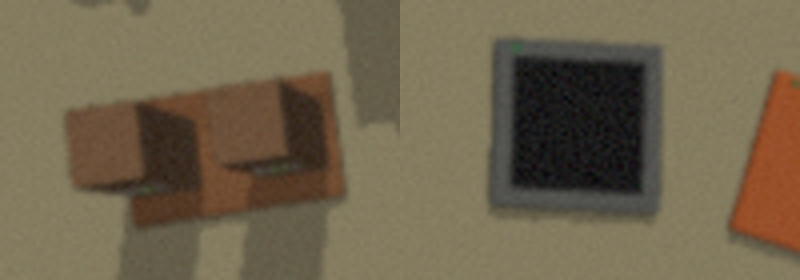

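```bash
cat > h.py <<'E'
import numpy as np,cv2
from plant import env
from scipy.spatial.transform import Rotation as Ro
def cast(d,uv,z,R=None,t=None):
    R=d['R'] if R is None else R; t=d['t'] if t is None else t
    uv=np.atleast_2d(np.float64(uv)); K=d['mtx']
    r=np.c_[(uv-[K[0,2],K[1,2]])/[K[0,0],K[1,1]],np.ones(len(uv))]@R
    c=-R.T@t; s=(z-c[2])/r[:,2]
    return c+r*s[:,None]
def wristRt(d,s):
    T=np.eye(4);T[:3,:3]=Ro.from_rotvec(s['tcp_rot']).as_matrix();T[:3,3]=s['ee_pos']
    W=T@d['T_tool_cam'];R=W[:3,:3].T
    return R,-R@W[:3,3]
def proj(d,X,R=None,t=None):
    R=d['R'] if R is None else R; t=d['t'] if t is None else t
    c=np.atleast_2d(X)@R.T+t; p=c@d['mtx'].T
    return p[:,:2]/p[:,2:]
E
python3 - <<'E'
from h import *
d=env.get_image('top');im=cv2.imread('pics/top0.png')
hsv=cv2.cvtColor(cv2.GaussianBlur(im,(3,3),0),cv2.COLOR_BGR2HSV)
def m(lo,hi,roi):
    k=cv2.inRange(hsv,lo,hi);o=np.zeros_like(k);x0,y0,x1,y1=roi;o[y0:y1,x0:x1]=k[y0:y1,x0:x1]
    c=max(cv2.findContours(o,cv2.RETR_EXTERNAL,cv2.CHAIN_APPROX_NONE)[0],key=cv2.contourArea);return c
for n,lo,hi,roi,z in [('red',(0,150,80),(8,255,255),(220,140,280,175),.228),('blue',(105,150,90),(130,255,255),(255,175,290,220),.164),
  ('green',(50,80,75),(95,255,255),(220,105,260,150),.164),('yel',(18,110,110),(32,255,255),(270,130,310,170),.164),
  ]:
    c=m(lo,hi,roi);M=cv2.moments(c);uv=np.array([M['m10']/M['m00'],M['m01']/M['m00']])
    P=cast(d,c[:,0].astype(float),z);r=cv2.minAreaRect((P[:,:2]*1000).astype(np.float32))
    print(n,uv.round(1),cast(d,uv,z)[0].round(4),[np.round(q,1) for q in r])
for (u,v) in [(290,149),(270,195),(220,178),(100+110,80+110)]: print(hsv[v,u])
# manual corners
A=lambda L:[(110+(u+.5)/4-.5,205+(v+.5)/4-.5) for u,v in L]
B=lambda L:[(320+(u-400+.5)/4-.5,205+(v+.5)/4-.5) for u,v in L]
C=lambda L:[(170+(u+.5)/4.5-.5,80+(v+.5)/4-.5) for u,v in L]
print('tray',cast(d,A([(135,227),(345,194),(331,73)]),.01).round(4).tolist())
print('cartL',cast(d,A([(65,110),(138,102),(145,180),(78,187)]),.155).round(4).tolist())
print('cartR',cast(d,A([(208,90),(277,81),(287,156),(220,163)]),.155).round(4).tolist())
print('reader',cast(d,B([(494,39),(661,46),(657,216),(491,208)]),.012).round(4).tolist())
print('canopy',cast(d,C([(60,102),(588,28),(650,303),(107,386)]),.175).round(4).tolist())
E
```

```text
red [251.4 154.3] [0.6229 0.0342 0.228 ] [array([623.2,  33.8]), array([72.6, 14.7]), np.float64(69.5)]
blue [268.6 195.6] [ 0.533  -0.0067  0.164 ] [array([533.3,  -6.5]), array([51.9, 26.8]), np.float64(24.9)]
green [237.1 126.1] [0.7144 0.0769 0.164 ] [array([714.5,  76.5]), array([48.5, 26.9]), np.float64(24.9)]
yel [288.5 145.2] [ 0.6647 -0.0562  0.164 ] [array([664.5, -56.5]), array([27.2, 48.9]), np.float64(25.1)]
[ 24 114 121]
[109 174 110]
[ 16  33 148]
[24 42 61]
tray [[0.3693, 0.3465, 0.01], [0.3935, 0.2001, 0.01], [0.4791, 0.213, 0.01]]
cartL [[0.4384, 0.351, 0.155], [0.4439, 0.3054, 0.155], [0.395, 0.2986, 0.155], [0.3903, 0.3401, 0.155]]
cartR [[0.4518, 0.2618, 0.155], [0.4578, 0.2187, 0.155], [0.4107, 0.2105, 0.155], [0.406, 0.2522, 0.155]]
reader [[0.5068, -0.2156, 0.012], [0.5027, -0.3346, 0.012], [0.3823, -0.3288, 0.012], [0.3869, -0.2121, 0.012]]
canopy [[0.7653, 0.2161, 0.175], [0.8183, -0.0857, 0.175], [0.6356, -0.121, 0.175], [0.5792, 0.1827, 0.175]]
```

Red knob: the grip target, at (251,154). The only yellow box is at (288,145) in the top view, and its centre comes out 99.5 mm from the axis, against the 100 mm given. The orange and teal slabs are decoys. So are blue, white and green cases, and the close crop confirmed the choices. Axis is about (0.6235, 0.0345), yellow at bearing −65.3°, stand yaw about 10.3°, so the carousel turns about −104.4°.

```bash
cat >> h.py <<'E'
def tgt(a):
    a=np.deg2rad(a);z=np.array([np.cos(a),np.sin(a),0]);x=np.array([0,0,-1.]);return np.c_[x,np.cross(z,x),z]
def st():
    s=env.state();R=Ro.from_rotvec(s['tcp_rot']).as_matrix()
    print('clk %.2f'%s['clock'],'p',np.round(s['ee_pos'],4).tolist(),'yaw %.2f'%np.rad2deg(np.arctan2(R[1,2],R[0,2])),'down',R[:,0].round(4).tolist(),'w %.4f'%s['width'],'F',np.round(s['force'],1).tolist(),'q',np.round(s['qpos'],3).tolist())
    return s,R
def plan(p,a):
    """total shift (cm, current tool axes) and turn deg to the target"""
    s,R=st();G=tgt(a);rv=Ro.from_matrix(R.T@G).as_rotvec(degrees=True)
    print('slide cm',(R.T@(np.array(p)-s['ee_pos'])*100).round(2).tolist(),'rot',rv.round(2).tolist(),'| slide in goal axes',(G.T@(np.array(p)-s['ee_pos'])*100).round(2).tolist())
E
python3 - <<'E'
from h import *
plan([.6235,.0345,.26],-20.3)
plan([.6235,.0345,.26],159.7)
E
```

```text
clk 0.20 p [0.2348, -0.4693, 0.2036] yaw -63.43 down [-0.0003, 0.0008, -1.0] w 0.0854 F [0.1, 0.2, -0.4] q [-1.253, 0.342, 1.525, -0.0, 1.275, -0.146]
slide cm [-5.61, 57.3, -27.67] rot [-43.13, -0.05, -0.03] | slide in goal axes [-5.64, 60.74, 18.98]
clk 0.20 p [0.2348, -0.4693, 0.2036] yaw -63.43 down [-0.0003, 0.0008, -1.0] w 0.0854 F [0.1, 0.2, -0.4] q [-1.253, 0.342, 1.525, -0.0, 1.275, -0.146]
slide cm [-5.61, 57.3, -27.67] rot [136.87, -0.03, 0.06] | slide in goal axes [-5.64, -60.74, -18.98]
```

>>> carry_out --slide '[[-1.1,0,0],[-1.1,0,0],[-1.1,0,0],[-1.1,0,0],[-1.2,0,0]]' --rot '[[-8.59,0,0],[-8.59,0,0],[-8.59,0,0],[-8.59,0,0],[-8.59,0,0]]' --claw '[8.5,8.5,8.5,8.5,8.5]'

```text
clock: 0.7
ee_pos: [0.2348, -0.4693, 0.2601]
tcp_rot: [0.276, 1.553, -0.275]
force: [-0.1, -0.2, 0.5]
width: 0.0847
```

>>> carry_out --slide '[[0,4.6,1.4],[0,4.6,1.4],[0,4.6,1.4],[0,4.6,1.4],[0,4.6,1.4]]' --rot '[[0,0,0],[0,0,0],[0,0,0],[0,0,0],[0,0,0]]' --claw '[7,7,7,7,7]'

```text
clock: 1.2
ee_pos: [0.3817, -0.2769, 0.26]
tcp_rot: [0.281, 1.552, -0.281]
force: [0.5, -0.0, 0.0]
width: 0.07
```

>>> carry_out --slide '[[0,4.6,1.4],[0,4.6,1.4],[0,4.6,1.4],[0,3,1],[0,0,0]]' --rot '[[0,0,0],[0,0,0],[0,0,0],[0,0,0],[0,0,0]]' --claw '[7,7,7,7,7]'

```text
clock: 1.7
ee_pos: [0.49, -0.1362, 0.2596]
tcp_rot: [0.277, 1.553, -0.276]
force: [-0.1, 0.2, 0.2]
width: 0.0699
```

```bash
python3 - <<'E'
from h import *
plan([.6235,.0345,.26],-20.3)
s=env.state();d=env.get_image('wrist');cv2.imwrite('pics/w1.png',d['image'])
E
```

```text
clk 1.70 p [0.49, -0.1362, 0.2596] yaw -20.20 down [0.0002, 0.001, -1.0] w 0.0699 F [-0.1, 0.2, 0.2] q [-0.423, 0.273, 1.467, 0.001, 1.401, -0.07]
slide cm [-0.02, 20.63, 6.63] rot [0.1, -0.01, -0.06] | slide in goal axes [-0.04, 20.64, 6.59]
```

View pics/w1.png

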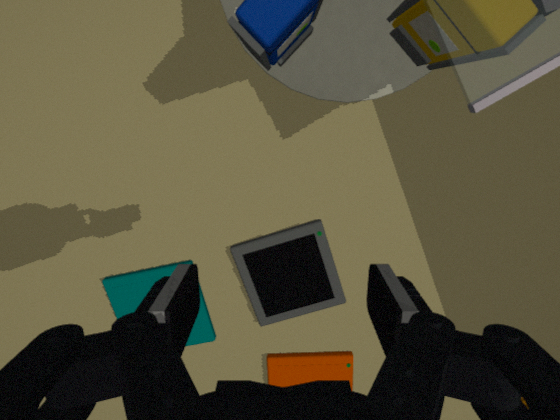

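The wrist view shows the reader at (288,272), the blue case at (275,20) and the yellow case at (490,20) beside the canopy edge. I'll carry on to the knob.

>>> carry_out --slide '[[0,4.2,1.3],[0,4.2,1.3],[0,4.1,1.3],[0,4.1,1.3],[0,0,0.4]]' --rot '[[0,0,0],[0,0,0],[0,0,0],[0,0,0],[0,0,0]]' --claw '[6,6,6,6,6]'

```text
clock: 2.25
ee_pos: [0.6003, -0.0009, 0.2592]
tcp_rot: [0.279, 1.553, -0.277]
force: [-0.3, -0.5, -0.1]
width: 0.0601
```

```bash
python3 - <<'E'
from h import *
plan([.6235,.0345,.26],-20.3)
s=env.state();d=env.get_image('wrist');cv2.imwrite('pics/w2.png',d['image'])
R,t=wristRt(d,s)
hsv=cv2.cvtColor(cv2.GaussianBlur(d['image'],(3,3),0),cv2.COLOR_BGR2HSV)
k=cv2.inRange(hsv,(0,150,60),(8,255,255))
c=max(cv2.findContours(k,cv2.RETR_EXTERNAL,cv2.CHAIN_APPROX_NONE)[0],key=cv2.contourArea)
P=cast(d,c[:,0].astype(float),.228,R,t)[:,:2]
print(cv2.boundingRect(c),cv2.minAreaRect((P*1000).astype(np.float32)))
print('opencv proj axis',proj(d,[[.6235,.0345,.228],[.6235,.0345,.188]],R,t).round())
E
```

```text
clk 2.25 p [0.6003, -0.0009, 0.2592] yaw -20.30 down [-0.0003, 0.0011, -1.0] w 0.0601 F [-0.3, -0.5, -0.1] q [-0.13, 0.452, 1.203, 0.001, 1.487, 0.225]
slide cm [-0.08, 4.12, 0.95] rot [0.0, -0.04, -0.05] | slide in goal axes [-0.08, 4.12, 0.95]
(289, 85, 29, 134) ((626.8392944335938, 36.839561462402344), (73.51564025878906, 15.26205062866211), 70.0071792602539)
opencv proj axis [[299. 161.]
 [296. 151.]]
```

View pics/w2.png

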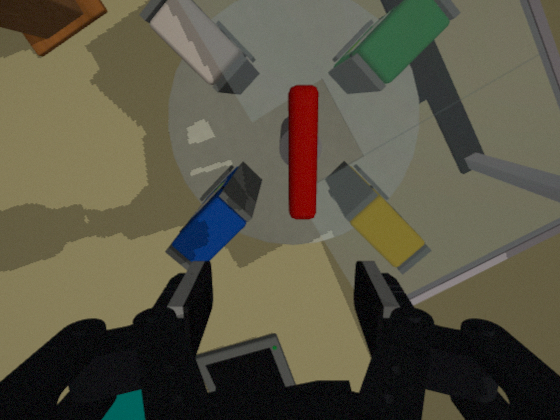

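The knob is at about (303,152), and the arm was still settling when this was taken. Re-measuring at rest.

```bash
cat >> h.py <<'E'
def wshot(name=None):
    s=env.state();d=env.get_image('wrist')
    if name: cv2.imwrite('pics/'+name,d['image'])
    R,t=wristRt(d,s);return d,R,t
def blob(d,lo,hi,z,R,t,roi=None):
    hsv=cv2.cvtColor(cv2.GaussianBlur(d['image'],(3,3),0),cv2.COLOR_BGR2HSV);k=cv2.inRange(hsv,lo,hi)
    if roi: o=np.zeros_like(k);x0,y0,x1,y1=roi;o[y0:y1,x0:x1]=k[y0:y1,x0:x1];k=o
    c=max(cv2.findContours(k,cv2.RETR_EXTERNAL,cv2.CHAIN_APPROX_NONE)[0],key=cv2.contourArea)
    P=cast(d,c[:,0].astype(float),z,R,t)[:,:2]
    r=cv2.minAreaRect((P*1000).astype(np.float32));print(cv2.boundingRect(c),[np.round(q,1) for q in r]);return r
E
python3 - <<'E'
from h import *
plan([.6235,.0345,.26],-20.3)
d,R,t=wshot()
blob(d,(0,150,60),(8,255,255),.228,R,t)
b=blob(d,(105,150,90),(130,255,255),.164,R,t)
g=blob(d,(50,80,75),(95,255,255),.164,R,t)
y=blob(d,(18,110,130),(32,255,255),.164,R,t)
print((np.array(b[0])+g[0])/2)
E
```

```text
clk 2.30 p [0.5997, -0.0032, 0.2591] yaw -20.37 down [-0.0009, -0.0003, -1.0] w 0.0600 F [-1.5, 0.6, -1.0] q [-0.133, 0.452, 1.204, -0.0, 1.487, 0.223]
slide cm [-0.09, 4.36, 0.91] rot [-0.07, -0.04, 0.04] | slide in goal axes [-0.09, 4.36, 0.92]
(288, 81, 30, 134) [array([626.6,  36.7]), array([73.1, 15.5]), np.float64(70.0)]
(192, 195, 53, 66) [array([537.7,  -5.3]), array([53.5, 29.7]), np.float64(25.3)]
(353, 0, 96, 79) [array([714.7,  78.3]), array([58.1, 32.4]), np.float64(25.1)]Traceback (most recent call last):
  File "<stdin>", line 7, in <module>
  File "h.py", line 35, in blob
    c=max(cv2.findContours(k,cv2.RETR_EXTERNAL,cv2.CHAIN_APPROX_NONE)[0],key=cv2.contourArea)
ValueError: max() iterable argument is empty
```

>>> carry_out --slide '[[0,3,0.7],[0,1.5,0.3],[0,0,0],[0,0,0]]' --rot '[[0,0,0],[0,0,0],[0,0,0],[0,0,0]]' --claw '[5,5,5,5]'

```text
clock: 2.75
ee_pos: [0.6235, 0.0341, 0.2599]
tcp_rot: [0.28, 1.553, -0.281]
force: [-0.4, 0.7, 0.7]
width: 0.0503
```

```bash
python3 - <<'E'
from h import *
plan([.625,.0355,.191],-20.2)
d,R,t=wshot('w3.png')
blob(d,(0,150,60),(8,255,255),.228,R,t)
E
```

```text
clk 2.75 p [0.6235, 0.0341, 0.2599] yaw -20.50 down [-0.0006, -0.0008, -1.0] w 0.0503 F [-0.4, 0.7, 0.7] q [-0.068, 0.501, 1.121, -0.001, 1.52, 0.29]
slide cm [6.89, 0.19, 0.09] rot [-0.3, -0.02, 0.05] | slide in goal axes [6.89, 0.18, 0.09]
(272, 153, 27, 128) [array([627.8,  39.3]), array([78.4, 14.9]), np.float64(70.2)]
```

View pics/w3.png

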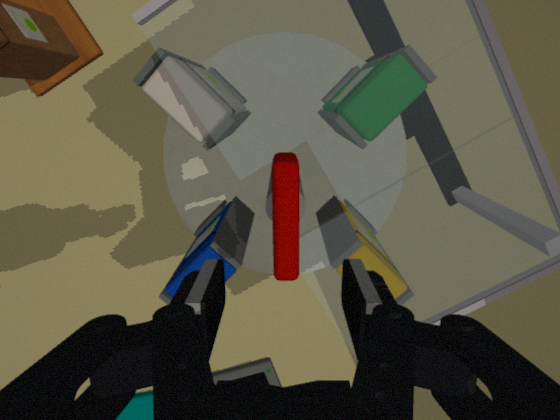

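The bar is at (286,217) and the midpoint between the fingers is about column 283, so the alignment is good. I'll go down with a small correction and close.

>>> carry_out --slide '[[1.8,0.3,0.15],[1.8,0,0],[1.8,0,0],[1.5,0,0],[0,0,0]]' --rot '[[0,0,0],[0,0,0],[0,0,0],[0,0,0],[0,0,0]]' --claw '[5,5,5,5,5]' --newtons 30

```text
clock: 3.3
ee_pos: [0.6248, 0.0364, 0.189]
tcp_rot: [0.281, 1.557, -0.282]
force: [-0.5, 0.2, -0.7]
width: 0.05
```

>>> carry_out --slide '[[0,0,0],[0,0,0],[0,0,0],[0,0,0],[0,0,0]]' --rot '[[0,0,0],[0,0,0],[0,0,0],[0,0,0],[0,0,0]]' --claw '[3,2.2,1,1,1]' --newtons 30

```text
clock: 3.8
ee_pos: [0.6264, 0.0373, 0.1925]
tcp_rot: [0.28, 1.551, -0.28]
force: [-4.3, 0.2, 6.0]
width: 0.0149
```

```bash
python3 - <<'E'
from h import *
st();print(env.state()['torque'])
d,R,t=wshot('w4.png')
E
```

```text
clk 3.80 p [0.6264, 0.0373, 0.1925] yaw -20.46 down [0.0011, -0.0006, -1.0] w 0.0149 F [-4.3, 0.2, 6.0] q [-0.062, 0.541, 1.237, -0.001, 1.362, 0.295]
[-0.07812094  0.69413496  0.10549249]
```

View pics/w4.png

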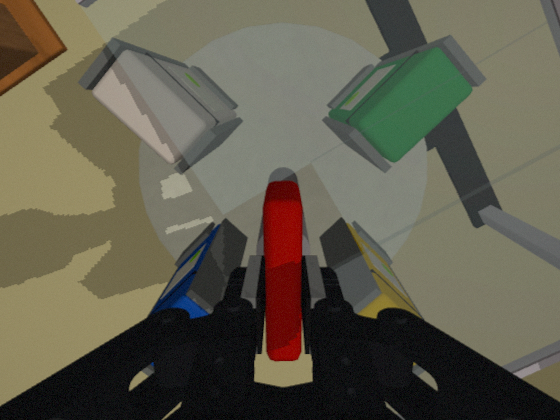

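The bar is held at 15 mm. The force is small, and the arm settled at (0.626, 0.037), which agrees with the wrist camera. Now turning clockwise.

>>> carry_out --slide '[[0,0,0],[0,0,0],[0,0,0],[0,0,0],[0,0,0]]' --rot '[[3,0,0],[5,0,0],[5,0,0],[5,0,0],[5,0,0]]' --claw '[1,1,1,1,1]'

```text
clock: 4.35
ee_pos: [0.6271, 0.0369, 0.1925]
tcp_rot: [0.596, 1.484, -0.596]
force: [0.5, -2.5, 4.9]
width: 0.0147
```

>>> carry_out --slide '[[0,0,0],[0,0,0],[0,0,0],[0,0,0],[0,0,0]]' --rot '[[6,0,0],[6,0,0],[6,0,0],[6,0,0],[5,0,0]]' --claw '[1,1,1,1,1]'

```text
clock: 4.85
ee_pos: [0.6277, 0.036, 0.1924]
tcp_rot: [0.984, 1.332, -0.983]
force: [0.5, -5.0, 3.5]
width: 0.0151
```

```bash
python3 - <<'E'
from h import *
st();print(env.state()['torque'])
E
```

```text
clk 4.85 p [0.6277, 0.036, 0.1924] yaw -72.73 down [0.0039, -0.0026, -1.0] w 0.0151 F [0.5, -5.0, 3.5] q [-0.063, 0.541, 1.236, -0.002, 1.36, 1.207]
[-0.78363443 -0.12230315  0.20851273]
```

>>> carry_out --slide '[[0,0,0],[0,0,0],[0,0,0],[0,0,0],[0,0,0]]' --rot '[[6,0,0],[6,0,0],[6,0,0],[6,0,0],[6,0,0]]' --claw '[1,1,1,1,1]'

```text
clock: 5.35
ee_pos: [0.6278, 0.0349, 0.1925]
tcp_rot: [1.37, 1.089, -1.37]
force: [0.8, -8.0, 3.4]
width: 0.0151
```

>>> carry_out --slide '[[0,0,0],[0,0,0],[0,0,0],[0,0,0],[0,0,0]]' --rot '[[6,0,0],[6,0,0],[6,0,0],[4.4,0,0],[0,0,0]]' --claw '[1,1,1,1,1]'

```text
clock: 5.85
ee_pos: [0.6275, 0.0341, 0.1925]
tcp_rot: [1.643, 0.848, -1.642]
force: [-1.2, -10.9, 4.7]
width: 0.015
```

```bash
python3 - <<'E'
from h import *
st();print(env.state()['torque'])
d=env.get_image('top');cv2.imwrite('pics/t1.png',cv2.resize(d['image'][80:230,170:330],None,fx=4.5,fy=4,interpolation=cv2.INTER_CUBIC))
d,R,t=wshot('w5.png')
E
```

```text
clk 5.85 p [0.6275, 0.0341, 0.1925] yaw -125.11 down [0.0032, -0.0053, -1.0] w 0.0150 F [-1.2, -10.9, 4.7] q [-0.065, 0.541, 1.236, -0.005, 1.36, 2.12]
[-1.65326858  0.14116754 -0.15518885]
```

View pics/t1.png

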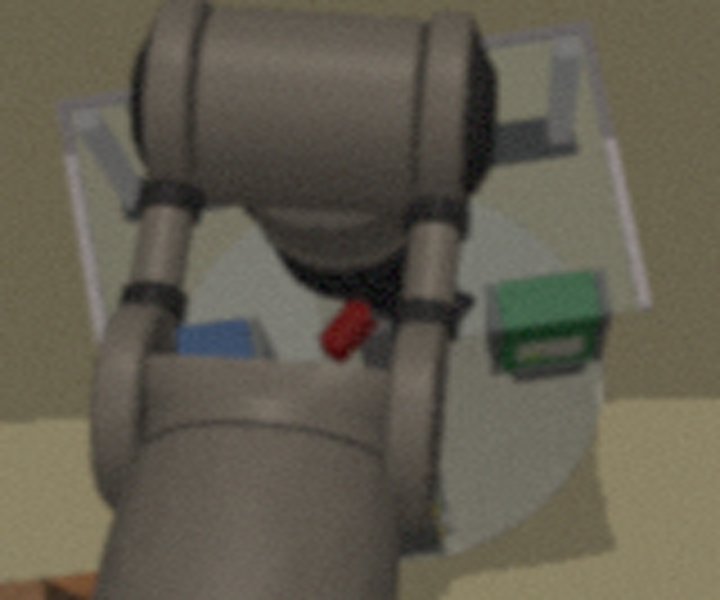

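View pics/w5.png

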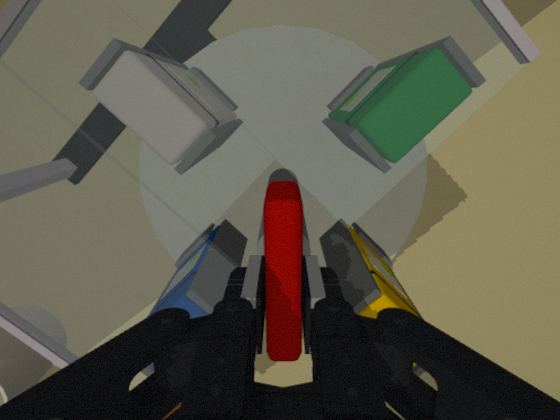

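The carousel turned with the bar. Release, then rise and turn the jaws 45° for the yellow case.

>>> carry_out --slide '[[0,0,0],[0,0,0],[0,0,0],[-2,0,0],[-4,0,0]]' --rot '[[0,0,0],[0,0,0],[0,0,0],[0,0,0],[0,0,0]]' --claw '[3,5,6,6,6]'

```text
clock: 6.45
ee_pos: [0.6248, 0.038, 0.2482]
tcp_rot: [1.637, 0.862, -1.648]
force: [0.7, 0.7, 0.7]
width: 0.06
```

>>> carry_out --slide '[[-2,0,0],[0,0,0],[0,0,0],[0,0,0],[0,0,0]]' --rot '[[-8.5,0,0],[-8.5,0,0],[-8.5,0,0],[-8.5,0,0],[-8.5,0,0]]' --claw '[6,6,6,6,6]'

```text
clock: 6.95
ee_pos: [0.6265, 0.038, 0.271]
tcp_rot: [1.106, 1.272, -1.105]
force: [0.4, 0.1, -0.7]
width: 0.0603
```

```bash
python3 - <<'E'
from h import *
plan([.527,.018,.26],-79.7)
d,R,t=wshot('w6.png')
E
```

```text
clk 6.95 p [0.6265, 0.038, 0.271] yaw -81.99 down [0.0, 0.0002, -1.0] w 0.0603 F [0.4, 0.1, -0.7] q [-0.062, 0.504, 1.088, 0.0, 1.55, 1.369]
slide cm [1.09, -10.13, 0.59] rot [-2.29, -0.01, -0.0] | slide in goal axes [1.1, -10.15, 0.19]
```

View pics/w6.png

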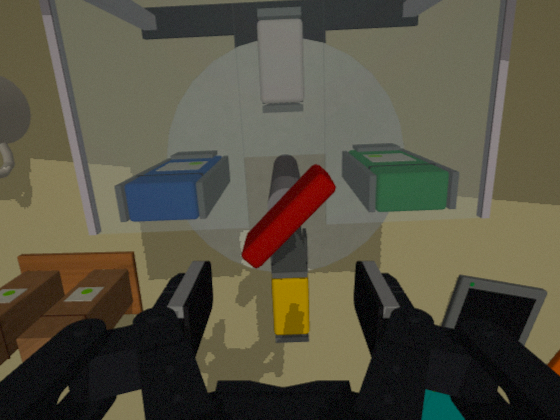

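The yellow case top is at (290,305) in the open sector. The canopy's front corners are at (93,235) and (490,217). Checking the bearing.

```bash
python3 - <<'E'
from h import *
plan([.527,.018,.26],-79.7)
d,R,t=wshot('w7.png')
y=blob(d,(18,110,110),(32,255,255),.164,R,t,(250,260,330,345))
k=blob(d,(0,150,60),(8,255,255),.228,R,t,(230,150,350,280))
P=cast(d,[(95,235),(490,217)],.1725,R,t);v=P[0]-P[1];print('front edge',P.round(4).tolist(),'yaw',np.rad2deg(np.arctan2(-v[0],v[1])),np.linalg.norm(v),'mid',P.mean(0).round(4))
P=cast(d,[(45,10),(95,235),(505,10),(490,217)],.1725,R,t)
for a,b in((1,0),(3,2)): v=P[b]-P[a];print('side yaw',np.rad2deg(np.arctan2(v[1],v[0])))
W=cast(d,[(258,20),(301,20),(303,102),(261,102)],.164,R,t);print('white',W.mean(0).round(4),np.rad2deg(np.arctan2(*(W[0]+W[1]-W[2]-W[3])[[1,0]])))
v=W.mean(0)[:2]-np.array(y[0])/1000;print('yellow->white bearing',np.rad2deg(np.arctan2(v[1],v[0])),np.linalg.norm(v))
cv2.imwrite('pics/w7c.png',cv2.resize(d['image'][230:350,60:520],None,fx=1.7,fy=1.7))
E
```

```text
clk 7.00 p [0.6265, 0.038, 0.2709] yaw -81.56 down [-0.0, 0.0002, -1.0] w 0.0598 F [-0.6, -0.5, 0.0] q [-0.062, 0.504, 1.088, 0.0, 1.55, 1.362]
slide cm [1.09, -10.13, 0.52] rot [-1.86, -0.01, 0.0] | slide in goal axes [1.09, -10.15, 0.19]
(271, 277, 38, 58) [array([530.6,  18.1]), array([55.3, 31.9]), np.float64(10.4)]
(242, 165, 94, 103) [array([630.6,  38. ]), array([21.1, 75.7]), np.float64(55.9)]
front edge [[0.5763, 0.1813, 0.1725], [0.6368, -0.1226, 0.1725]] yaw 11.261748854711978 0.30982454776392065 mid [0.6066 0.0293 0.1725]
side yaw 11.856604824684009
side yaw 13.899915513610019
white [0.7246 0.0547 0.164 ] 10.244225239350488
yellow->white bearing 10.681451038413936 0.19733861994060067
```

View pics/w7.png

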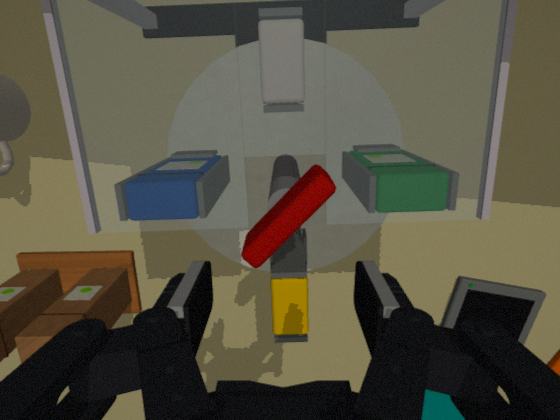

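Case yaw (10.4°) and canopy yaw (about 10.3–11.3°) agree within about 1°, and the case sits in the middle of the open side. Moving over it.

>>> carry_out --slide '[[0,-4,0],[0,-4,0.1],[0,-1.9,0.1],[0,0,0],[0,0,0]]' --rot '[[-1.8,0,0],[0,0,0],[0,0,0],[0,0,0],[0,0,0]]' --claw '[6,6,6,6,6]'

```text
clock: 7.55
ee_pos: [0.5295, 0.0207, 0.2715]
tcp_rot: [1.09, 1.28, -1.088]
force: [0.9, 0.5, 0.1]
width: 0.0601
```

```bash
python3 - <<'E'
from h import *
plan([.529,.0183,.112],-79.5)
d,R,t=wshot('w8.png')
y=blob(d,(18,110,110),(32,255,255),.164,R,t,(200,200,360,400))
E
```

```text
clk 7.55 p [0.5295, 0.0207, 0.2715] yaw -80.72 down [0.0016, -0.0, -1.0] w 0.0601 F [0.9, 0.5, 0.1] q [-0.106, 0.307, 1.388, 0.0, 1.445, 1.303]
slide cm [15.95, -0.12, 0.22] rot [-1.22, 0.02, -0.09] | slide in goal axes [15.95, -0.1, 0.23]
(268, 200, 40, 31) [array([515.5,  15.1]), array([25.3, 31.6]), np.float64(9.3)]
```

View pics/w8.png

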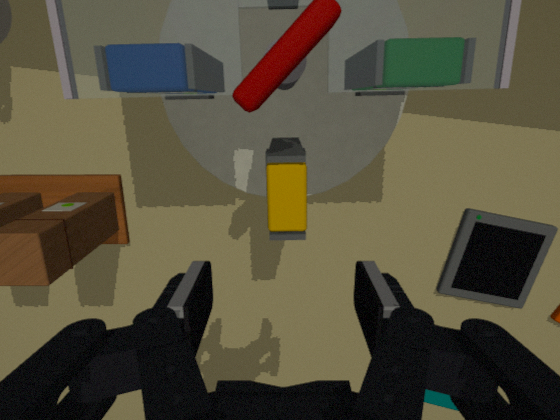

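The yellow top is at (287,198). I widened the ROI and measured the reader in this view too.

```bash
python3 - <<'E'
from h import *
plan([.529,.0183,.112],-79.5)
d,R,t=wshot()
y=blob(d,(18,110,110),(32,255,255),.164,R,t,(200,130,360,400))
plan([y[0][0]/1000,y[0][1]/1000,.112],-79.5)
P=cast(d,[(471,209),(553,226),(522,306),(438,293)],.012,R,t);print('reader',P.round(4).tolist(),P.mean(0))
E
```

```text
clk 7.60 p [0.5299, 0.0207, 0.2712] yaw -80.68 down [0.0012, 0.0, -1.0] w 0.0603 F [0.1, 0.4, -0.7] q [-0.106, 0.308, 1.387, 0.0, 1.445, 1.303]
slide cm [15.92, -0.15, 0.22] rot [-1.18, 0.01, -0.07] | slide in goal axes [15.92, -0.13, 0.22]
(267, 164, 41, 68) [array([529.8,  17.9]), array([54.7, 31.5]), np.float64(10.5)]
clk 7.65 p [0.53, 0.0208, 0.2709] yaw -80.65 down [0.0006, 0.0, -1.0] w 0.0601 F [-0.7, 0.4, 0.0] q [-0.105, 0.309, 1.387, 0.0, 1.445, 1.302]
slide cm [15.89, -0.08, 0.28] rot [-1.15, 0.0, -0.04] | slide in goal axes [15.89, -0.07, 0.28]
reader [[0.5129, -0.2169, 0.012], [0.5082, -0.3251, 0.012], [0.3931, -0.3265, 0.012], [0.3936, -0.2097, 0.012]] [ 0.45194998 -0.26954917  0.012     ]
```

>>> carry_out --slide '[[3.5,-0.1,0.28],[3.5,0,0],[3.5,0,0],[3,0,0],[2.4,0,0]]' --rot '[[-1.15,0,0],[0,0,0],[0,0,0],[0,0,0],[0,0,0]]' --claw '[6,6,6,6,6]'

```text
clock: 8.15
ee_pos: [0.5286, 0.0179, 0.1095]
tcp_rot: [1.072, 1.292, -1.074]
force: [-0.3, -0.5, -0.8]
width: 0.06
```

>>> carry_out --slide '[[0,0,0],[0,0,0],[0,0,0],[0,0,0],[0,0,0]]' --rot '[[0,0,0],[0,0,0],[0,0,0],[0,0,0],[0,0,0]]' --claw '[4.5,3.8,2.5,2.5,2.5]' --newtons 40

```text
clock: 8.65
ee_pos: [0.5293, 0.0176, 0.1131]
tcp_rot: [1.073, 1.289, -1.071]
force: [1.1, 0.7, 0.7]
width: 0.0311
```

```bash
python3 - <<'E'
from h import *
st()
d,R,t=wshot('w9.png')
E
```

```text
clk 8.65 p [0.5293, 0.0176, 0.1131] yaw -79.43 down [0.0026, -0.0003, -1.0] w 0.0311 F [1.1, 0.7, 0.7] q [-0.112, 0.44, 1.645, 0.0, 1.054, 1.275]
```

View pics/w9.png

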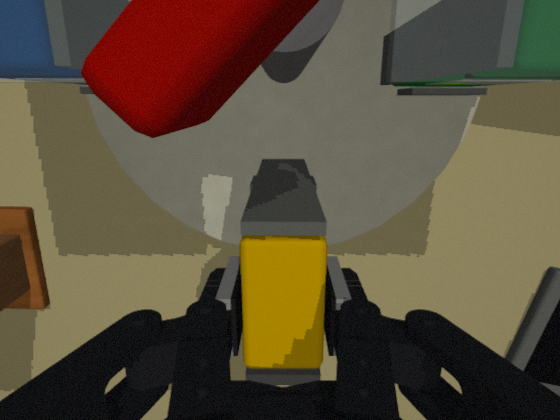

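The case (285,300) is held between the pads at 31 mm. Lifting straight up.

>>> carry_out --slide '[[-1,0,0],[-3,0,0],[-4,0,0],[-4,0,0],[-4,0,0]]' --rot '[[0,0,0],[0,0,0],[0,0,0],[0,0,0],[0,0,0]]' --claw '[2.5,2.5,2.5,2.5,2.5]'

```text
clock: 9.2
ee_pos: [0.5276, 0.0177, 0.2739]
tcp_rot: [1.072, 1.292, -1.073]
force: [1.4, 0.2, -4.5]
width: 0.0311
```

```bash
python3 - <<'E'
from h import *
plan([.446,-.272,.2731],-79.5)
d,R,t=wshot('w10.png')
P=cast(d,[(0,0)],.012,R,t)
E
```

```text
clk 9.20 p [0.5276, 0.0177, 0.2739] yaw -79.43 down [-0.001, -0.0001, -1.0] w 0.0311 F [1.4, 0.2, -4.5] q [-0.112, 0.303, 1.386, -0.0, 1.453, 1.275]
slide cm [0.09, -13.34, 26.98] rot [0.07, -0.01, 0.06] | slide in goal axes [0.08, -13.3, 27.0]
```

View pics/w10.png

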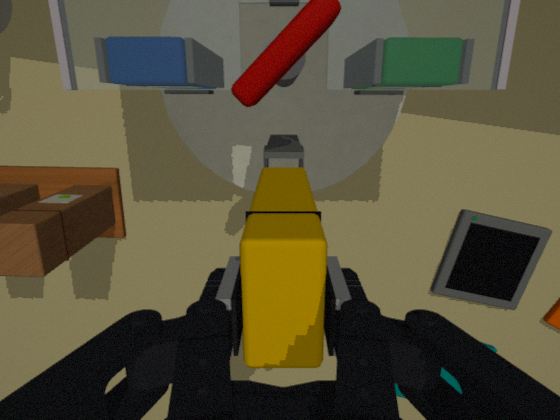

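Lifted clear, with the pocket empty behind it at (283,150). The reader is at (490,258). Moving towards it while staying high.

>>> carry_out --slide '[[0,-2,4],[0,-2,4.4],[0,-2,4.4],[0,-2,4],[0,0,0]]' --rot '[[0,0,0],[0,0,0],[0,0,0],[0,0,0],[0,0,0]]' --claw '[2.5,2.5,2.5,2.5,2.5]'

```text
clock: 9.75
ee_pos: [0.4787, -0.167, 0.272]
tcp_rot: [1.075, 1.288, -1.079]
force: [-0.6, 1.2, -4.0]
width: 0.0313
```

```bash
python3 - <<'E'
from h import *
env.get_image('wrist')
plan([.446,-.272,.2731],-79.5)
d,R,t=wshot('w11.png')
E
```

```text
clk 9.80 p [0.4794, -0.1644, 0.272] yaw -79.71 down [-0.001, 0.0, -1.0] w 0.0308 F [-0.3, 1.4, -4.2] q [-0.481, 0.264, 1.447, -0.0, 1.432, 0.91]
slide cm [-0.11, -5.21, 9.99] rot [-0.21, -0.01, 0.06] | slide in goal axes [-0.11, -5.24, 9.97]
```

View pics/w11.png

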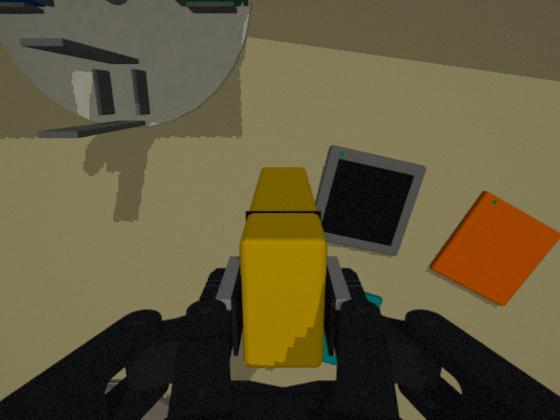

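The reader's visible corners are (331,147), (425,166) and (397,254).

```bash
python3 - <<'E'
from h import *
s,_=st()
d,R,t=wshot()
im=d['image'];
# black field via dark mask
g=cv2.cvtColor(im,cv2.COLOR_BGR2GRAY);k=cv2.inRange(cv2.GaussianBlur(g,(3,3),0),0,35);o=np.zeros_like(k);o[150:250,320:425]=k[150:250,320:425]
c=max(cv2.findContours(o,cv2.RETR_EXTERNAL,cv2.CHAIN_APPROX_NONE)[0],key=cv2.contourArea)
r=cv2.minAreaRect((cast(d,c[:,0].astype(float),.012,R,t)[:,:2]*1000).astype(np.float32));print('black',cv2.boundingRect(c),r)
P=cast(d,[(331,147),(425,166),(397,253)],.012,R,t);print(P.round(4).tolist(),(P[0]+P[2])/2,np.linalg.norm(P[0]-P[1]),np.linalg.norm(P[2]-P[1]))
c=(P[0]+P[2])/2
plan([c[0],c[1],.1011+.003],-79.5)
E
```

```text
clk 9.85 p [0.4799, -0.1628, 0.272] yaw -79.59 down [-0.0006, 0.0007, -1.0] w 0.0309 F [-1.0, 1.2, -3.9] q [-0.479, 0.263, 1.447, 0.0, 1.432, 0.91]
black (323, 160, 92, 86) ((449.1080322265625, -272.4245910644531), (92.87515258789062, 92.9659194946289), 87.71318817138672)
[[0.5099, -0.214, 0.012], [0.5083, -0.3294, 0.012], [0.3931, -0.327, 0.012]] [ 0.45152316 -0.27047148  0.012     ] 0.11540195490538314 0.11518450062950772
clk 9.90 p [0.4803, -0.1618, 0.272] yaw -79.48 down [-0.0004, 0.0008, -1.0] w 0.0312 F [0.4, 0.5, -4.2] q [-0.477, 0.263, 1.447, 0.001, 1.432, 0.91]
slide cm [16.79, -4.81, 10.17] rot [0.02, -0.05, 0.01] | slide in goal axes [16.79, -4.81, 10.16]
```

>>> carry_out --slide '[[0,-2,4],[0,-2,4],[0,-1.2,2.3],[3,0,0],[4,0,0]]' --rot '[[0,0,0],[0,0,0],[0,0,0],[0,0,0],[0,0,0]]' --claw '[2.5,2.5,2.5,2.5,2.5]'

```text
clock: 10.4
ee_pos: [0.4499, -0.2732, 0.203]
tcp_rot: [1.071, 1.286, -1.071]
force: [0.1, 0.3, -4.4]
width: 0.0314
```

>>> carry_out --slide '[[4,0,0],[3,0,0],[1.5,0,0],[0.5,0,0],[0,0,0]]' --rot '[[0,0,0],[0,0,0],[0,0,0],[0,0,0],[0,0,0]]' --claw '[2.5,2.5,2.5,2.5,2.5]'

```text
clock: 10.9
ee_pos: [0.4489, -0.2719, 0.1118]
tcp_rot: [1.071, 1.292, -1.071]
force: [0.4, -0.2, -3.9]
width: 0.0312
```

```bash
python3 - <<'E'
from h import *
d,R,t=wshot('w12.png')
plan([.448,-.2725,.1011],-79.5)
d=env.get_image('top');cv2.imwrite('pics/t2.png',d['image'])
E
```

```text
clk 10.95 p [0.4493, -0.2725, 0.1127] yaw -79.34 down [0.0008, -0.0006, -1.0] w 0.0315 F [0.7, -1.0, -3.7] q [-0.691, 0.434, 1.655, 0.0, 1.051, 0.694]
slide cm [1.16, -0.13, -0.02] rot [0.16, 0.04, -0.04] | slide in goal axes [1.16, -0.13, -0.02]
```

View pics/w12.png

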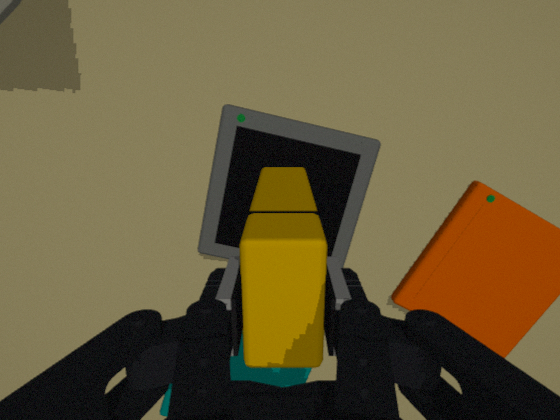

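```bash
python3 - <<'E'
from h import *
d,R,t=wshot()
P=cast(d,[(227,105),(380,142),(200,252)],.012,R,t);print(P.round(4).tolist(),((P[1]+P[2])/2).round(4),np.linalg.norm(P[0]-P[1]),np.linalg.norm(P[2]-P[0]))
print(proj(d,[.4493,-.2725,.0236],R,t))
E
```

```text
[[0.5112, -0.2201, 0.012], [0.506, -0.335, 0.012], [0.3937, -0.2148, 0.012]] [ 0.4499 -0.2749  0.012 ] 0.1150967856855796 0.11757621313398406
[[282.76359798 203.72528917]]
```

The case is within about 2 mm of the pad's middle. Lowering gently.

>>> carry_out --slide '[[0.3,0,0.1],[0.3,0,0],[0.2,0,0],[0.2,0,0],[0,0,0]]' --rot '[[0,0,0],[0,0,0],[0,0,0],[0,0,0],[0,0,0]]' --claw '[2.5,2.5,2.5,2.5,2.5]'

```text
clock: 11.55
ee_pos: [0.4484, -0.2739, 0.1017]
tcp_rot: [1.072, 1.291, -1.072]
force: [0.2, 1.0, -2.6]
width: 0.031
```

>>> carry_out --slide '[[0.1,0,0],[0,0,0],[0,0,0]]' --rot '[[0,0,0],[0,0,0],[0,0,0]]' --claw '[2.5,2.5,2.5]'

```text
clock: 11.85
ee_pos: [0.4488, -0.274, 0.1014]
tcp_rot: [1.072, 1.29, -1.072]
force: [-0.7, 1.7, 0.7]
width: 0.0314
```

Contact: the vertical force went from −4 to about +0.7 N. Releasing gently.

>>> carry_out --slide '[[0,0,0],[0,0,0],[0,0,0],[0,0,0],[0,0,0]]' --rot '[[0,0,0],[0,0,0],[0,0,0],[0,0,0],[0,0,0]]' --claw '[3.3,3.6,4.5,6,6]'

```text
clock: 12.35
ee_pos: [0.4486, -0.2741, 0.101]
tcp_rot: [1.072, 1.291, -1.072]
force: [0.9, 0.9, -0.4]
width: 0.0598
```

>>> carry_out --slide '[[-1,0,0],[-2,0,0],[-3,0,0],[-3,0,0],[-2,0,0]]' --rot '[[0,0,0],[0,0,0],[0,0,0],[0,0,0],[0,0,0]]' --claw '[6,6,6,6,6]'

```text
clock: 12.85
ee_pos: [0.4491, -0.2744, 0.214]
tcp_rot: [1.072, 1.287, -1.072]
force: [-0.2, -0.4, -1.4]
width: 0.0596
```

```bash
python3 - <<'E'
from h import *
st()
env.get_image('wrist');d,R,t=wshot('w13.png');st()
y=blob(d,(18,110,110),(32,255,255),.152,R,t)
E
```

```text
clk 12.85 p [0.4491, -0.2744, 0.214] yaw -79.43 down [0.0026, -0.0022, -1.0] w 0.0596 F [-0.2, -0.4, -1.4] q [-0.694, 0.335, 1.507, -0.0, 1.297, 0.692]
clk 12.95 p [0.45, -0.2751, 0.2148] yaw -79.42 down [0.0055, -0.0046, -1.0] w 0.0597 F [1.0, 0.8, -0.4] q [-0.694, 0.334, 1.506, -0.0, 1.295, 0.692]
(258, 168, 46, 85) [array([ 451.8, -273.4]), array([59.6, 30.7]), np.float64(11.0)]
```

View pics/w13.png

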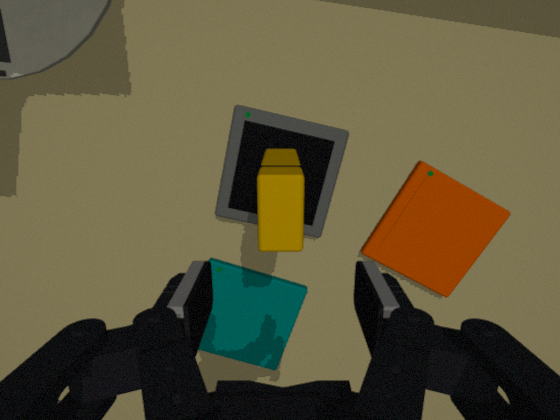

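The case stands upright on the pad, top at (281,208) and centred to within a few mm. Now turning the jaws 90° to take it by its narrow edges.

>>> carry_out --slide '[[0,0,0],[0,0,0],[0,0,0],[0,0,0],[0,0,0]]' --rot '[[-8.5,0,0],[-8.5,0,0],[-8.5,0,0],[-8.5,0,0],[-8.5,0,0]]' --claw '[8.5,8.5,8.5,8.5,8.5]'

```text
clock: 13.45
ee_pos: [0.4482, -0.2737, 0.2102]
tcp_rot: [0.5, 1.514, -0.5]
force: [0.1, 0.1, 0.5]
width: 0.0848
```

>>> carry_out --slide '[[0,0,0],[0,0,0],[0,0,0],[0,0,0],[0,0,0]]' --rot '[[-8.5,0,0],[-8.5,0,0],[-8.5,0,0],[-8.5,0,0],[-8.5,0,0]]' --claw '[8.5,8.5,8.5,8.5,8.5]'

```text
clock: 13.95
ee_pos: [0.4482, -0.2737, 0.2102]
tcp_rot: [-0.08, 1.57, 0.082]
force: [0.3, -0.0, -0.7]
width: 0.0848
```

>>> carry_out --slide '[[0,0,0],[0,0,0],[0,0,0]]' --rot '[[-5,0,0],[0,0,0],[0,0,0]]' --claw '[8.5,8.5,8.5]'

```text
clock: 14.25
ee_pos: [0.4483, -0.2738, 0.2105]
tcp_rot: [-0.142, 1.567, 0.143]
force: [0.4, 0.6, 0.1]
width: 0.0848
```

```bash
python3 - <<'E'
from h import *
d,R,t=wshot('w14.png')
y=blob(d,(18,110,110),(32,255,255),.152,R,t)
plan([.4495,-.2738,.104],10.6)
E
```

```text
(241, 192, 84, 46) [array([ 449. , -273.3]), array([55.2, 31.2]), np.float64(10.4)]
clk 14.30 p [0.4484, -0.2738, 0.2106] yaw 10.44 down [-0.0005, 0.0004, -1.0] w 0.0852 F [-0.0, -0.2, 0.2] q [-0.694, 0.338, 1.511, -0.0, 1.293, -0.876]
slide cm [10.66, -0.02, 0.11] rot [-0.16, -0.03, -0.03] | slide in goal axes [10.66, -0.02, 0.11]
```

View pics/w14.png

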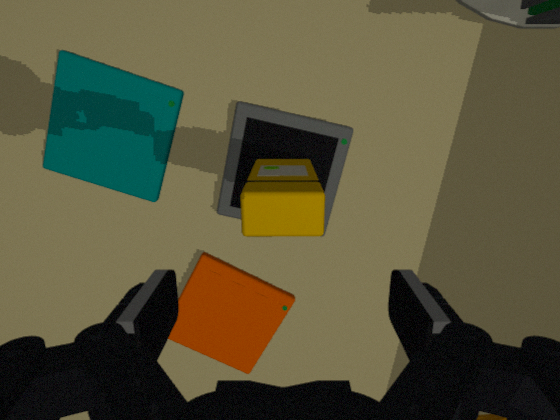

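The case top at (283,208) is centred between the fingers (mid column about 283). Going down.

>>> carry_out --slide '[[2.5,0,0.05],[2.5,0,0],[2.5,0,0],[2,0,0],[1.1,0,0]]' --rot '[[0,0,0],[0,0,0],[0,0,0],[0,0,0],[0,0,0]]' --claw '[8.5,8.5,8.5,8.5,8.5]'

```text
clock: 14.8
ee_pos: [0.4483, -0.2733, 0.1032]
tcp_rot: [-0.142, 1.568, 0.145]
force: [0.3, -0.4, -0.4]
width: 0.085
```

>>> carry_out --slide '[[0,0,0],[0,0,0],[0,0,0],[0,0,0],[0,0,0]]' --rot '[[0,0,0],[0,0,0],[0,0,0],[0,0,0],[0,0,0]]' --claw '[7,6.1,5.8,5,5]' --newtons 40

```text
clock: 15.3
ee_pos: [0.4495, -0.2745, 0.1064]
tcp_rot: [-0.146, 1.565, 0.143]
force: [-2.1, 0.0, 6.0]
width: 0.0549
```

```bash
python3 - <<'E'
from h import *
d,R,t=wshot('w15.png');st()
E
```

```text
clk 15.35 p [0.4495, -0.2745, 0.1064] yaw 10.57 down [0.0016, -0.0019, -1.0] w 0.0550 F [-1.8, 0.4, 6.5] q [-0.693, 0.443, 1.661, -0.0, 1.035, -0.878]
```

View pics/w15.png

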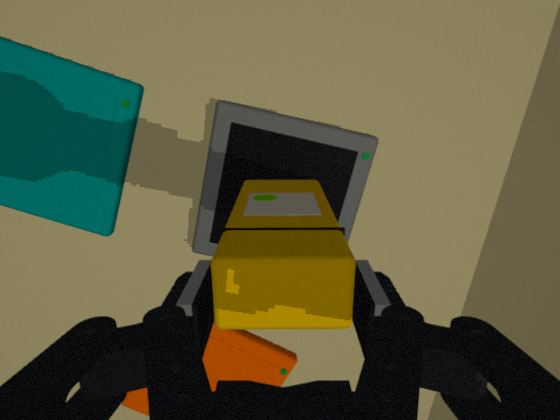

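Held by the narrow edges at 55 mm. Lifting.

>>> carry_out --slide '[[-1,0,0],[-3,0,0],[-4.5,0,0],[-4.5,0,0],[-4.5,0,0]]' --rot '[[0,0,0],[0,0,0],[0,0,0],[0,0,0],[0,0,0]]' --claw '[5,5,5,5,5]'

```text
clock: 15.85
ee_pos: [0.4486, -0.2733, 0.282]
tcp_rot: [-0.144, 1.566, 0.145]
force: [0.3, -1.1, -4.1]
width: 0.0551
```

```bash
python3 - <<'E'
from h import *
plan([.425,.28,.29],9)
E
```

```text
clk 15.85 p [0.4486, -0.2733, 0.282] yaw 10.57 down [-0.0003, 0.0005, -1.0] w 0.0551 F [0.3, -1.1, -4.1] q [-0.693, 0.295, 1.377, 0.0, 1.47, -0.878]
slide cm [-0.77, 54.83, 7.83] rot [1.57, -0.01, -0.03] | slide in goal axes [-0.8, 55.02, 6.32]
```

>>> carry_out --slide '[[-0.2,4,0.5],[-0.2,4.8,0.7],[-0.2,4.8,0.7],[-0.2,4.8,0.7],[0,4.8,0.7]]' --rot '[[0,0,0],[0,0,0],[0,0,0],[0,0,0],[0,0,0]]' --claw '[5,5,5,5,5]'

```text
clock: 16.35
ee_pos: [0.4383, -0.0378, 0.2886]
tcp_rot: [-0.144, 1.565, 0.144]
force: [1.6, -0.2, -3.9]
width: 0.0552
```

>>> carry_out --slide '[[0,4.8,0.7],[0,4.8,0.7],[0,4.8,0.7],[0,4.8,0.7],[0,4.4,0.6]]' --rot '[[0,0,0],[0,0,0],[0,0,0],[0,0,0],[0,0,0]]' --claw '[5,5,5,5,5]'

```text
clock: 16.85
ee_pos: [0.4281, 0.2007, 0.2884]
tcp_rot: [-0.145, 1.566, 0.146]
force: [0.3, 0.4, -3.1]
width: 0.0548
```

>>> carry_out --slide '[[0,2.5,0.5],[0,0,0],[0,0,0],[0,0,0]]' --rot '[[0.8,0,0],[0,0,0],[0,0,0],[0,0,0]]' --claw '[5,5,5,5]'

```text
clock: 17.25
ee_pos: [0.4293, 0.2231, 0.288]
tcp_rot: [-0.134, 1.567, 0.133]
force: [0.2, -0.2, -4.2]
width: 0.055
```

```bash
python3 - <<'E'
from h import *
d,R,t=wshot('w16.png')
plan([.425,.28,.29],9)
E
```

```text
clk 17.30 p [0.4295, 0.2229, 0.2881] yaw 9.70 down [-0.0001, -0.0004, -1.0] w 0.0546 F [0.1, 0.1, -3.8] q [0.321, 0.211, 1.473, -0.0, 1.458, 0.151]
slide cm [-0.2, 5.7, 0.52] rot [0.7, -0.01, 0.02] | slide in goal axes [-0.19, 5.7, 0.45]
```

View pics/w16.png

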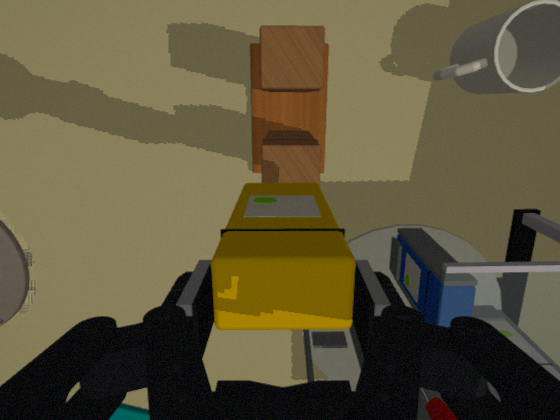

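The cartons are at (292,57) and (291,165), and the mug is at (510,50), well away from the path. Zooming in on the gap.

```bash
python3 - <<'E'
import cv2
im=cv2.imread('pics/w16.png');cv2.imwrite('pics/w16c.png',cv2.resize(im[10:195,225:355],None,fx=3.2,fy=3.2,interpolation=cv2.INTER_CUBIC))
E
```

```text
(no output)
```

View pics/w16c.png

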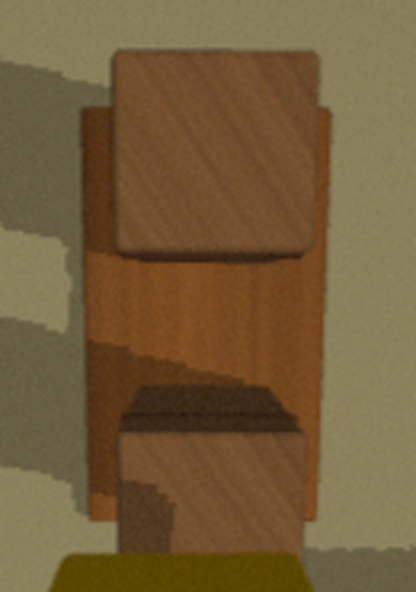

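```bash
python3 - <<'E'
from h import *
d,R,t=wshot()
f=lambda L:[(225+(u+.5)/3.2-.5,10+(v+.5)/3.2-.5) for u,v in L]
A=cast(d,f([(112,50),(318,50),(313,250),(118,250)]),.155,R,t)[:,:2]
B=cast(d,f([(119,431),(304,431)]),.155,R,t)[:,:2]
T=cast(d,f([(82,108),(331,110),(316,520),(88,520)]),.01,R,t)[:,:2]
print('far',A.round(4).tolist(),A.mean(0));print('near',B.round(4).tolist())
print('tray',T.round(4).tolist(),T.mean(0))
ang=lambda v:np.rad2deg(np.arctan2(v[1],v[0]))
print('yaws',[round(ang(v),2) for v in (A[1]-A[0],A[2]-A[3],B[1]-B[0],T[1]-T[0],T[2]-T[3])],[round(ang(v)-90,2) for v in (T[0]-T[3],T[1]-T[2],A[0]-A[3],A[1]-A[2])])
g=(A[2]+A[3]+B[0]+B[1])/4;print('gap centre',g.round(4),'width',np.linalg.norm((A[2]+A[3]-B[0]-B[1])/2))
plan([g[0],g[1],.29],9)
E
```

```text
far [[0.3919, 0.3455], [0.44, 0.3538], [0.4478, 0.3095], [0.4002, 0.3013]] [0.41998534 0.32752719]
near [[0.4072, 0.2574], [0.4544, 0.2655]]
tray [[0.3718, 0.3491], [0.459, 0.3634], [0.4834, 0.2178], [0.3954, 0.2028]] [0.42737873 0.28327655]
yaws [np.float64(9.74), np.float64(9.73), np.float64(9.72), np.float64(9.32), np.float64(9.72)] [np.float64(9.15), np.float64(9.5), np.float64(10.57), np.float64(10.02)]
gap centre [0.4274 0.2834] width 0.044502185693184364
clk 17.35 p [0.4295, 0.2229, 0.2881] yaw 9.68 down [0.0, -0.0003, -1.0] w 0.0552 F [-0.9, -0.2, -3.4] q [0.32, 0.211, 1.473, -0.0, 1.458, 0.151]
slide cm [-0.19, 6.0, 0.81] rot [0.68, 0.0, 0.02] | slide in goal axes [-0.19, 6.01, 0.74]
```

The gap centre is (0.4274, 0.2834), 44.5 mm wide (44 given), yaw about 9.6°, and it agrees with the tray centre. Checking how the case sits in the jaws.

```bash
python3 - <<'E'
from h import *
s,Rt=st();d,R,t=wshot('w17.png')
im=d['image'];cv2.imwrite('pics/w17c.png',cv2.resize(im[170:345,195:375],None,fx=3.3,fy=3.3,interpolation=cv2.INTER_CUBIC))
hsv=cv2.cvtColor(cv2.GaussianBlur(im,(3,3),0),cv2.COLOR_BGR2HSV)
print([ (v,hsv[v,285].tolist()) for v in range(180,335,6)])
P=cast(d,[(222,233),(345,233),(350,326),(217,326)],s['ee_pos'][2]-.0944+.14,R,t)
print('tool yz of top corners mm',((P-s['ee_pos'])@Rt*1000).round(1).tolist())
E
```

```text
clk 17.35 p [0.4295, 0.2229, 0.2881] yaw 9.68 down [0.0, -0.0003, -1.0] w 0.0552 F [-0.9, -0.2, -3.4] q [0.32, 0.211, 1.473, -0.0, 1.458, 0.151]
[(180, [14, 149, 116]), (186, [23, 255, 90]), (192, [24, 255, 89]), (198, [23, 39, 86]), (204, [25, 38, 87]), (210, [23, 39, 85]), (216, [24, 92, 94]), (222, [23, 255, 90]), (228, [24, 242, 57]), (234, [24, 252, 90]), (240, [23, 255, 90]), (246, [24, 255, 89]), (252, [24, 255, 90]), (258, [24, 255, 108]), (264, [23, 255, 123]), (270, [24, 255, 123]), (276, [24, 255, 123]), (282, [23, 255, 123]), (288, [24, 255, 123]), (294, [23, 255, 123]), (300, [24, 255, 123]), (306, [24, 255, 123]), (312, [24, 255, 165]), (318, [24, 255, 165]), (324, [23, 255, 165]), (330, [24, 120, 138])]
tool yz of top corners mm [[-45.6, 26.9, -21.1], [-45.6, 26.9, 23.8], [-45.6, -12.4, 27.7], [-45.6, -12.4, -24.9]]
```

View pics/w17c.png

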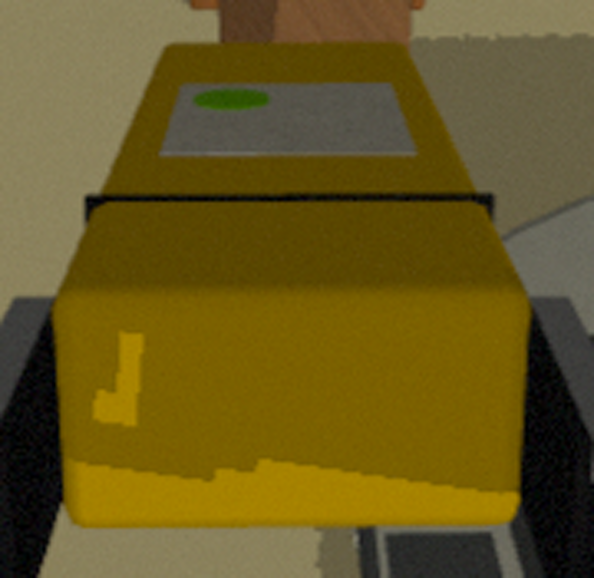

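```bash
python3 - <<'E'
from h import *
s,Rt=st();d,R,t=wshot()
f=lambda L:[(195+(u+.5)/3.3-.5,170+(v+.5)/3.3-.5) for u,v in L]
P=cast(d,f([(56,290),(528,290),(518,525),(66,525)]),s['ee_pos'][2]-.0944+.14,R,t)
q=((P-s['ee_pos'])@Rt*1000);print(q.round(1).tolist(),q.mean(0).round(1))
P=cast(d,f([(163,43),(408,43)]),s['ee_pos'][2]-.0944,R,t)
q=((P-s['ee_pos'])@Rt*1000);print('bottom front',q.round(1).tolist())
E
```

```text
clk 17.40 p [0.4296, 0.223, 0.2881] yaw 9.67 down [0.0001, -0.0002, -1.0] w 0.0550 F [-0.0, -0.4, -4.5] q [0.32, 0.211, 1.473, -0.0, 1.458, 0.152]
[[-45.6, 17.2, -25.4], [-45.6, 17.1, 27.8], [-45.6, -13.6, 28.4], [-45.6, -13.6, -25.9]] [-45.6   1.8   1.2]
bottom front [[94.4, 14.0, -27.6], [94.4, 14.0, 27.7]]
```

The case is centred in the jaws to about 2 mm, with at most about 1.3° apparent tilt. That is within the 6 mm side clearance. Moving over the gap.

>>> carry_out --slide '[[0,2.5,0.4],[0,2.5,0.4],[0,1,0],[1,0,0],[0,0,0]]' --rot '[[0,0,0],[0,0,0],[0,0,0],[0,0,0],[0,0,0]]' --claw '[5,5,5,5,5]'

```text
clock: 17.95
ee_pos: [0.4263, 0.2833, 0.2762]
tcp_rot: [-0.136, 1.57, 0.132]
force: [0.4, -0.8, -4.4]
width: 0.0549
```

>>> carry_out --slide '[[0.5,0,0],[0,0,0],[0,0,0]]' --rot '[[0,0,0],[0,0,0],[0,0,0]]' --claw '[5,5,5]'

```text
clock: 18.25
ee_pos: [0.4272, 0.2839, 0.273]
tcp_rot: [-0.133, 1.567, 0.133]
force: [-0.2, 0.3, -2.6]
width: 0.0552
```

```bash
python3 - <<'E'
from h import *
s,Rt=st();d,R,t=wshot('w18.png')
plan([.4274,.2834,.1044],9.6)
im=d['image'];cv2.imwrite('pics/w18c.png',cv2.resize(im[90:345,195:375],None,fx=2.3,fy=2.3,interpolation=cv2.INTER_CUBIC))
E
```

```text
clk 18.25 p [0.4272, 0.2839, 0.273] yaw 9.73 down [0.0, -0.0002, -1.0] w 0.0552 F [-0.2, 0.3, -2.6] q [0.437, 0.274, 1.429, -0.0, 1.438, 0.267]
clk 18.30 p [0.4273, 0.2841, 0.2732] yaw 9.74 down [0.0003, -0.0, -1.0] w 0.0549 F [0.1, 0.4, -5.0] q [0.437, 0.274, 1.429, -0.0, 1.438, 0.267]
slide cm [16.88, -0.07, -0.01] rot [0.14, 0.02, 0.0] | slide in goal axes [16.88, -0.07, -0.0]
```

View pics/w18c.png

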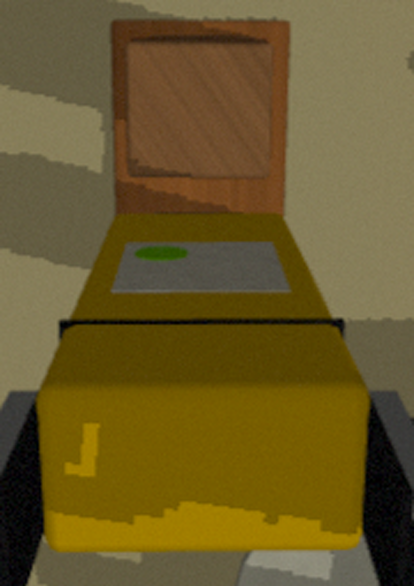

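```bash
python3 - <<'E'
from h import *
s,Rt=st();d,R,t=wshot()
f=lambda L:[(195+(u+.5)/2.3-.5,90+(v+.5)/2.3-.5) for u,v in L]
for n,L,z in [('carton edge',[(130,177),(270,177)],.155),('case bottom front',[(119,213),(288,213)],s['ee_pos'][2]-.0944),('case top',[(42,383),(366,383),(360,550),(47,550)],s['ee_pos'][2]+.0456)]:
    q=((cast(d,f(L),z,R,t)-s['ee_pos'])@Rt*1000);print(n,q.round(1).tolist())
E
```

```text
clk 18.30 p [0.4273, 0.2841, 0.2732] yaw 9.74 down [0.0003, -0.0, -1.0] w 0.0549 F [0.1, 0.4, -5.0] q [0.437, 0.274, 1.429, -0.0, 1.438, 0.267]
carton edge [[118.1, 21.8, -24.0], [118.2, 21.8, 24.7]]
case bottom front [[94.4, 14.3, -25.8], [94.4, 14.3, 28.9]]
case top [[-45.6, 17.7, -24.9], [-45.6, 17.7, 27.5], [-45.6, -13.7, 28.3], [-45.6, -13.7, -25.7]]
```

In tool y, the carton edge is at +21.8 mm, the case's bottom front at +14.3 and its top front at +17.7, so there is clearance on both sides. I'll nudge +1.5 mm in y and lower in stages.

>>> carry_out --slide '[[0,0.15,-0.1],[1,0,0],[1.5,0,0],[1.5,0,0],[2,0,0]]' --rot '[[0.1,0,0],[0,0,0],[0,0,0],[0,0,0],[0,0,0]]' --claw '[5,5,5,5,5]'

```text
clock: 18.85
ee_pos: [0.426, 0.2859, 0.2123]
tcp_rot: [-0.133, 1.566, 0.133]
force: [0.7, 0.4, -3.9]
width: 0.0551
```

>>> carry_out --slide '[[2,0,0],[2,0,0],[2,0,0],[2,0,0],[1.5,0,0]]' --rot '[[0,0,0],[0,0,0],[0,0,0],[0,0,0],[0,0,0]]' --claw '[5,5,5,5,5]'

```text
clock: 19.35
ee_pos: [0.4251, 0.2854, 0.1161]
tcp_rot: [-0.133, 1.568, 0.132]
force: [-0.2, -0.1, -5.0]
width: 0.0546
```

```bash
python3 - <<'E'
from h import *
s,Rt=st();print(s['torque']);d,R,t=wshot('w19.png')
plan([.4274,.2845,.1044],9.6)
E
```

```text
clk 19.35 p [0.4251, 0.2854, 0.1161] yaw 9.68 down [-0.0016, -0.0009, -1.0] w 0.0546 F [-0.2, -0.1, -5.0] q [0.442, 0.41, 1.686, -0.0, 1.048, 0.273]
[-0.0324672  -0.01953246 -0.01636357]
clk 19.40 p [0.4239, 0.2849, 0.114] yaw 9.68 down [-0.005, -0.0025, -1.0] w 0.0551 F [-0.6, -1.0, -6.1] q [0.442, 0.412, 1.688, -0.0, 1.047, 0.273]
slide cm [0.96, -0.09, 0.34] rot [0.08, -0.31, 0.09] | slide in goal axes [0.96, -0.09, 0.34]
```

View pics/w19.png

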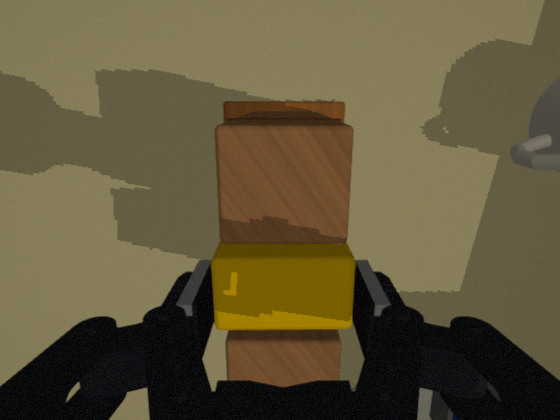

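The case is inside the gap at (284,290) with no contact force. Letting it settle before the final approach.

>>> carry_out --slide '[[0,0,0],[0,0,0],[0,0,0]]' --rot '[[0,0,0],[0,0,0],[0,0,0]]' --claw '[5,5,5]'

```text
clock: 19.7
ee_pos: [0.4265, 0.2861, 0.1189]
tcp_rot: [-0.132, 1.565, 0.133]
force: [0.1, 0.8, -3.6]
width: 0.0552
```

```bash
python3 - <<'E'
from h import *
s,Rt=st();d,R,t=wshot('w20.png')
plan([.4274,.2845,.1044],9.6)
im=d['image'];cv2.imwrite('pics/w20c.png',cv2.resize(im[90:395,195:375],None,fx=1.9,fy=1.9,interpolation=cv2.INTER_CUBIC))
E
```

```text
clk 19.70 p [0.4265, 0.2861, 0.1189] yaw 9.67 down [0.0018, 0.0008, -1.0] w 0.0552 F [0.1, 0.8, -3.6] q [0.442, 0.407, 1.681, -0.0, 1.052, 0.273]
clk 19.75 p [0.4264, 0.286, 0.1189] yaw 9.68 down [0.0018, 0.0007, -1.0] w 0.0552 F [-0.3, 0.2, -4.5] q [0.442, 0.407, 1.682, -0.0, 1.051, 0.273]
slide cm [1.45, -0.17, 0.07] rot [0.08, 0.11, -0.02] | slide in goal axes [1.45, -0.17, 0.07]
```

View pics/w20c.png

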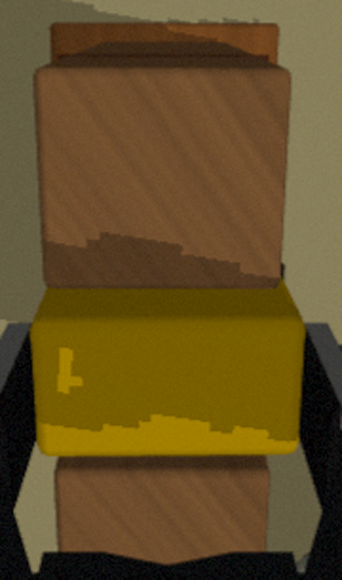

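```bash
python3 - <<'E'
from h import *
s,Rt=st();d,R,t=wshot()
f=lambda L:[(195+(u+.5)/1.9-.5,90+(v+.5)/1.9-.5) for u,v in L]
for n,L,z in [('far carton edge',[(42,288),(280,288)],.155),('far carton back',[(36,68),(291,68)],.155),('near carton edge',[(57,470),(268,470)],.155),('case top',[(34,318),(303,318),(298,455),(39,455)],s['ee_pos'][2]+.0456)]:
    q=((cast(d,f(L),z,R,t)-s['ee_pos'])@Rt*1000);print(n,q.round(1).tolist())
E
```

```text
clk 19.75 p [0.4264, 0.286, 0.1189] yaw 9.68 down [0.0018, 0.0007, -1.0] w 0.0552 F [-0.3, 0.2, -4.5] q [0.442, 0.407, 1.682, -0.0, 1.051, 0.273]
far carton edge [[-36.2, 19.8, -25.0], [-36.1, 19.8, 24.6]]
far carton back [[-36.2, 64.5, -23.8], [-36.1, 64.6, 24.5]]
near carton edge [[-36.2, -24.4, -23.9], [-36.1, -24.5, 23.9]]
case top [[-45.6, 17.3, -25.0], [-45.5, 17.3, 27.7], [-45.6, -13.9, 28.4], [-45.7, -13.8, -25.7]]
```

The gap spans −24.4 to +19.8 mm and the case top −13.9 to +17.3, so I'll shift −1 mm in y and −1.2 mm in z, then lower slowly.

>>> carry_out --slide '[[0.3,-0.1,-0.12],[0.3,0,0],[0.3,0,0],[0.2,0,0],[0,0,0]]' --rot '[[0,0,0],[0,0,0],[0,0,0],[0,0,0],[0,0,0]]' --claw '[5,5,5,5,5]'

```text
clock: 20.3
ee_pos: [0.4246, 0.2844, 0.1065]
tcp_rot: [-0.133, 1.568, 0.132]
force: [0.1, 0.2, -3.6]
width: 0.0547
```

>>> carry_out --slide '[[0.1,0,0],[0.1,0,0],[0,0,0]]' --rot '[[0,0,0],[0,0,0],[0,0,0]]' --claw '[5,5,5]'

```text
clock: 20.6
ee_pos: [0.4248, 0.2845, 0.1049]
tcp_rot: [-0.133, 1.567, 0.132]
force: [-0.7, -0.6, -3.7]
width: 0.0551
```

>>> carry_out --slide '[[0.1,0,0],[0,0,0],[0,0,0]]' --rot '[[0,0,0],[0,0,0],[0,0,0]]' --claw '[5,5,5]'

```text
clock: 20.9
ee_pos: [0.4249, 0.2846, 0.1046]
tcp_rot: [-0.132, 1.566, 0.133]
force: [-2.9, -1.7, 4.6]
width: 0.0548
```

>>> carry_out --slide '[[0.1,0,0],[0,0,0],[0,0,0]]' --rot '[[0,0,0],[0,0,0],[0,0,0]]' --claw '[5,5,5]'

```text
clock: 21.2
ee_pos: [0.425, 0.2847, 0.1045]
tcp_rot: [-0.132, 1.566, 0.133]
force: [-4.6, -1.4, 12.7]
width: 0.0549
```

```bash
python3 - <<'E'
from h import *
s,Rt=st();print(s['torque'])
E
```

```text
clk 21.20 p [0.425, 0.2847, 0.1045] yaw 9.68 down [0.0011, 0.0005, -1.0] w 0.0549 F [-4.6, -1.4, 12.7] q [0.44, 0.422, 1.704, -0.0, 1.015, 0.271]
[-0.4088424   1.0561726  -0.01841046]
```

Floor contact came at TCP 0.1045, as predicted (0.1044). Easing off 1 mm and releasing.

>>> carry_out --slide '[[-0.1,0,0],[0,0,0],[0,0,0],[0,0,0],[0,0,0]]' --rot '[[0,0,0],[0,0,0],[0,0,0],[0,0,0],[0,0,0]]' --claw '[5,5.6,5.8,6.2,7]' --newtons 20

```text
clock: 21.7
ee_pos: [0.4251, 0.2846, 0.1039]
tcp_rot: [-0.132, 1.566, 0.133]
force: [0.1, 0.0, -0.5]
width: 0.07
```

>>> carry_out --slide '[[0,0,0],[0,0,0],[-0.5,0,0],[-1,0,0],[-2,0,0]]' --rot '[[0,0,0],[0,0,0],[0,0,0],[0,0,0],[0,0,0]]' --claw '[7.5,7.5,7.5,7.5,7.5]'

```text
clock: 22.2
ee_pos: [0.4242, 0.2843, 0.139]
tcp_rot: [-0.133, 1.569, 0.132]
force: [0.4, 0.5, -0.3]
width: 0.0749
```

>>> carry_out --slide '[[-3,0,0],[-3,0,0],[-3,0,0],[-2,0,0],[0,0,0]]' --rot '[[0,0,0],[0,0,0],[0,0,0],[0,0,0],[0,0,0]]' --claw '[7.5,7.5,7.5,7.5,7.5]'

```text
clock: 22.7
ee_pos: [0.4263, 0.2853, 0.2529]
tcp_rot: [-0.131, 1.56, 0.134]
force: [0.3, 0.5, 0.9]
width: 0.0748
```

```bash
python3 - <<'E'
from h import *
env.get_image('wrist');env.get_image('wrist')
s,Rt=st();d,R,t=wshot('w21.png')
im=d['image'];cv2.imwrite('pics/w21c.png',cv2.resize(im[90:345,195:375],None,fx=2.3,fy=2.3,interpolation=cv2.INTER_CUBIC))
E
```

```text
clk 22.80 p [0.4248, 0.2845, 0.2492] yaw 9.68 down [0.0008, 0.0003, -1.0] w 0.0752 F [0.0, 0.4, -1.6] q [0.44, 0.284, 1.481, -0.0, 1.376, 0.271]
```

View pics/w21.png

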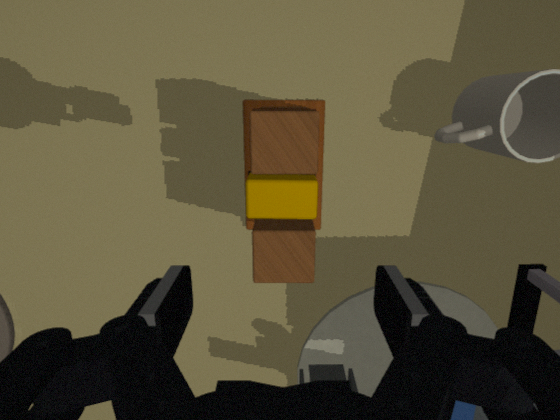

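View pics/w21c.png

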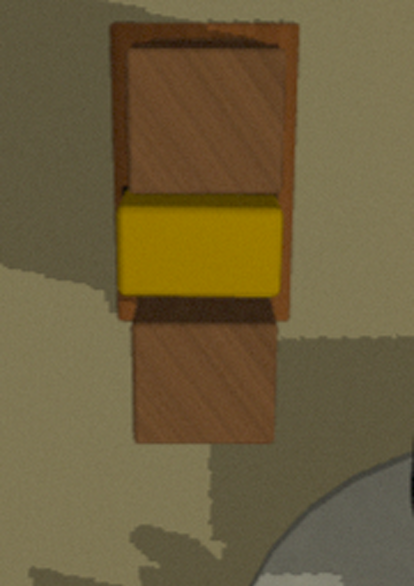

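```bash
python3 - <<'E'
from h import *
s,Rt=st();d,R,t=wshot()
f=lambda L:[(195+(u+.5)/2.3-.5,90+(v+.5)/2.3-.5) for u,v in L]
for n,L,z in [('far carton',[(129,193),(281,193)],.155),('near carton',[(134,323),(276,323)],.155),('case top',[(120,206),(282,206),(280,297),(119,297)],.150)]:
    q=((cast(d,f(L),z,R,t)-s['ee_pos'])@Rt*1000);print(n,q.round(1).tolist(),q.mean(0).round(1))
d=env.get_image('top');cv2.imwrite('pics/t3.png',d['image'])
cv2.imwrite('pics/t3c.png',cv2.resize(d['image'][90:290,90:300],None,fx=3.5,fy=3,interpolation=cv2.INTER_CUBIC))
E
```

```text
clk 22.85 p [0.4244, 0.2843, 0.2484] yaw 9.67 down [-0.0009, -0.0005, -1.0] w 0.0748 F [0.2, 0.0, -1.0] q [0.44, 0.285, 1.482, -0.0, 1.376, 0.271]
far carton [[93.4, 21.1, -22.3], [93.4, 21.1, 26.3]] [93.4 21.1  2. ]
near carton [[93.4, -23.2, -21.8], [93.4, -23.2, 25.9]] [ 93.4 -23.2   2.1]
case top [[98.4, 15.7, -25.8], [98.4, 15.7, 27.3], [98.4, -15.7, 27.5], [98.4, -15.7, -27.1]] [98.4  0.   0.5]
```

View pics/t3.png

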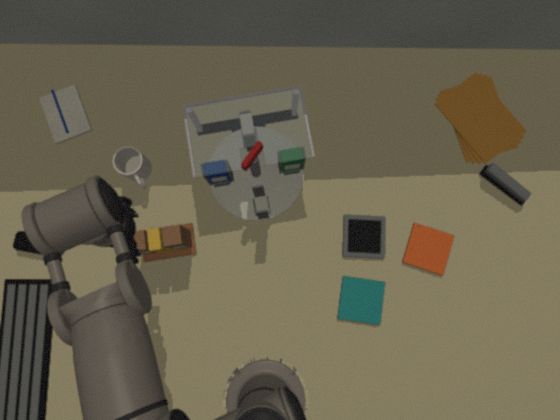

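The case is in the gap, 1 mm off centre across it and 1.5 mm along it. The blue, white and green cases are still in the carousel, and the mug is unmoved at (128,160). The gripper is clear, so I'm handing in.

```bash
python3 - <<'E'
from h import *
print(env.job_done());st()
E
```

```text
the job is handed in; nothing more can be done
None
the job is handed in; nothing more can be done
```

The job is done and handed in at about 23 s of the 72 s allowed; the hand-in gives no verdict.

**What I did:**
- I turned the carousel about 104° clockwise by its knob in one grasp, which brought the yellow case to the open side.
- I lifted the case by its broad faces, stood it on the middle of the grey pad (within about 2 mm) and let go.
- I took it again by its narrow edges and lowered it into the gap between the cartons until it touched the floor. That happened at the predicted height, within 0.1 mm, with about 17 N at the peak before I eased off.

**Last checks:**
- **Fit:** The case stands upright, about 1 mm off the gap's centre across it and 1.5 mm along it. Its wide faces are to the cartons.
- **Surroundings:** The other three cases are still in the carousel and the mug has not moved. The gripper is about 9 cm above the cartons, touching nothing.

**Disagreements:**
- **Cameras:** The top and wrist cameras differed by 3–4 mm. I used the wrist camera, because it matched where the gripper met things.
- **Tilt:** While held by its narrow edges, the case seemed to lean about 1.3° in the jaws. I saw no lean in the picture taken after release, but I did not measure it again.

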